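# Weigh the dished end on the sprung scale

### The arm

A 6-joint arm with a two-finger parallel gripper is mounted at the origin on the work surface. World frame = base frame: x ahead of the robot, y to its left, z up, the work surface at z = 0. Lengths are in m, angles in degrees, forces in N, time in s.
With the tool pointing down it reaches from about 0.325 to 0.85 m from the base axis. Payload 15.5 kg.
Tool frame: the origin (TCP) lies at the very end of the fingers, on their centre line; the grasp point (between the pads) lies arm.grip_depth behind it (arm.grip_depth is the distance from the TCP to the grasp point, in m); z points along the fingers, y is the direction in which the jaws open and shut (so a half turn about z gives the same grasp; the last joint's range is limited). The gripper opens to 91 mm and grips with 3 to 60 N. Pads are 32 mm wide; open, the fingers measure 118 mm over their backs; the gripper's body (76 mm by 178 mm) begins 60 mm behind the grasp point.
Start: joints at [-69.528, 28.281, 77.091, -0, 74.628, -5.472], TCP at [0.273, -0.562, 0.214] pointing down, gripper open.
Joint ranges: [-166.48, 166.48], [-47.26, 123.95], [12.59, 153.08], [-70.14, 250.14], [6.76, 159.57], [-176.63, 176.63]. Speed limits (degrees/s): [108.29, 108.29, 147.25, 172.46, 172.46, 172.46].

### API

Orientations are given as a 3x3 rotation matrix whose columns are the frame's x, y, z axes.
In Python, from rig import arm gives the robot as it stands. Calls block until the motion is done:
- arm.move_to(position, orientation): joint-space move of the TCP to a pose.
- arm.move_l(position, orientation=None, feed=0.15): straight line of the TCP; orientation=None keeps the orientation; feed is the mean speed in m/s.
- arm.move_joints(angles): joint-space move.
- arm.grip(opening): finger opening in m; the grip force is fixed at half the most; returns when the fingers have stopped.
- arm.sleep(seconds).
- arm.solve_ik(position, orientation): joint angles nearest the present ones, or None.
- arm.snapshot(name): name is "side" or "top"; returns the picture (480x640x3 uint8, red, green, blue); there is no depth.
- arm.get_calibration(name): a dict with "intrinsics" (3x3 intrinsics, pixels), "cam_to_world" (4x4, takes a point from camera to world coordinates). Camera axes: x right, y down, z forward; pixel columns grow to the right and rows downward; lengths in m; the calibration is good to about 2 mm. A picture is of the moment at which its call begins. get_calibration takes no time and is no camera call.
A pose or a line that the arm cannot do raises arm.Unreachable and nothing moves.
- arm.sign_off(): hands the job in, once; it reports no verdict.
Readings, each from a call of its own:
- arm.current_t(): time.
- arm.current_joint_positions(): joint angles.
- arm.current_dq(): joint speeds.
- arm.current_tau(): joint torques, N m.
- arm.current_ee_pos(): TCP position.
- arm.current_tool_rot(): TCP orientation.
- arm.current_force(): force on the tool from outside, world axes, zero at the start.
- arm.current_torque(): the same for the moment, N m.
- arm.current_width(): finger opening in m.
Only numpy, scipy, OpenCV 4.12 (cv2) and the standard library are available. Lean on these libraries where they do the work, as an engineer would, in place of code of your own. Each camera call takes 0.05 s, during which the arm holds its last target.

### The job

Weigh the round-bottomed dished end. First stand the wider of the two steel pipe rings on the scale's sprung pan, upright and centred, and let go of it; then gently set the dished end, mouth up, in the top of that ring so that it sits level and centred, and let go. Lower both things gently, do not slam the pan or push it down to its stop, and leave everything else on the bench where it is.

Things in the scene. Friction and masses are not known exactly. Their poses are not given: they have to be found in the camera images.
- scale: Grey bench scale, a low box 170 x 170 mm and 45 mm high with a dark blank display on its front (-x) side, carrying a round pan. Fixed to the bench; it stands at a different place and yaw in each run. Origin: centre of its underside, on the bench, under the pan's centre; z up.
- pan_centre (a point): Centre of the top face of the scale's round flat aluminium pan, 160 mm across, no rim, 88 mm above the bench when unloaded; moves with the pan; z is the pan's normal. A thin dark circle 81 mm across is marked around it. The pan also rocks on its stem: an off-centre load tilts it (about 4 N m per rad, at most 0.15 rad).
- scale_spring (a joint): How far the pan is pressed down, m: 0 unloaded, stop at 0.035. It sinks about 1 mm per newton of load, so the ring sinks it about 4 mm and ring and dished end together about 10 mm.
- ring_wide: The wider of two plain steel pipe rings: outside diameter 66 mm, inside diameter 50 mm (wall 8 mm), 42 mm high, about 0.48 kg, open at both ends, standing on end on the bench. Origin: centre of its underside; z up along its axis. It can be gripped across its outside diameter.
- ring_wide_top (a point): Centre of the wide ring's open top, 42 mm above its origin.
- ring_narrow: The other pipe ring, which is not used: outside diameter 46 mm, 42 mm high. Origin: centre of its underside. The two rings and the check weight stand at three places, which is where changes from run to run.
- check_weight: Steel check weight with a neck and grip knob, 60 mm across and 72 mm high, not used. Origin: centre of its underside.
- dished_end: Dark steel hemispherical tank end, a bowl with its round side down: outside radius 50 mm, mouth 100 mm across, 50 mm above the lowest point, wall 5 mm, about 0.6 kg, handle bar on top. Origin: lowest point of the round bottom; z up out of the mouth. It starts upright in a timber frame, lowest point 20 mm above the bench. Seated in the wide ring, its lowest point is 7 mm below the ring's top.
- dished_end_bar (a point): Middle of the dished end's flat steel handle bar, the point to grip, 76 mm above the lowest point. The bar is welded on edge across the mouth: 102 mm long along x, 14 mm thick along y, reaching from 48 to 90 mm above the lowest point. Same axes as the dished end.
- timber_frame: Fixed square frame of light timber, 96 x 96 mm, 30 mm high, with a 60 mm square opening in which the dished end sits at the start. Origin: centre of its underside.
- chipping_hammer: Hammer lying across the bench beyond the scale, not used. Origin: on the bench under the hammer.
- spray_can: Aluminium can standing on the bench, 64 mm across and 150 mm high, not used. Origin: centre of its underside.
There are look-alikes about, which are no part of the job. Leave any orange look-alike of the ring_wide alone.

How it is judged:
By the outcome, as a careful person would: the job done as asked, in the order asked, and still so for the second after the job is handed in, with the robot touching nothing.
It also fails if it takes over 56 s, if anything falls off the work surface, if the arm or the gripper's body presses on something with over 40 N, if the wrist force passes 120 N, or if a joint passes its speed limit or range.

## Working session

There is one attempt and no reset: what is moved stays moved. The work goes in short steps, each a Python script; the robot and the scene stay as the last script left them, time stands still between calls to the robot, and variables do not carry over. Pictures are saved under pics/ and viewed, and the job is handed in when it is done.

```bash
mkdir -p pics; ls; python3 - <<'E'
from rig import arm
import cv2,numpy as np
for n in("top","side"):
    im=arm.snapshot(n); cv2.imwrite(f"pics/{n}0.png",im[:,:,::-1]); c=arm.get_calibration(n); print(n,np.round(c["intrinsics"],1).tolist(),np.round(c["cam_to_world"],4).tolist())
print(arm.grip_depth,arm.current_t(),np.round(arm.current_tool_rot(),3).tolist(),arm.current_width())
E
```

```text
pics
top [[572.5, 0.0, 323.9], [0.0, 572.5, 248.5], [0.0, 0.0, 1.0]] [[0.005, -0.9974, 0.0723, 0.5061], [-1.0, -0.0045, 0.008, 0.0218], [-0.0077, -0.0724, -0.9973, 1.1251], [0.0, 0.0, 0.0, 1.0]]
side [[448.0, 0.0, 316.8], [0.0, 448.0, 245.8], [0.0, 0.0, 1.0]] [[-0.9399, -0.2572, 0.2247, 0.4181], [-0.3415, 0.7122, -0.6133, 0.5101], [-0.0023, -0.6531, -0.7572, 0.7132], [0.0, 0.0, 0.0, 1.0]]
0.0188 0.1 [[0.899, 0.438, -0.0], [0.438, -0.899, 0.001], [0.0, -0.001, -1.0]] 0.0912932082624054
```

View pics/top0.png

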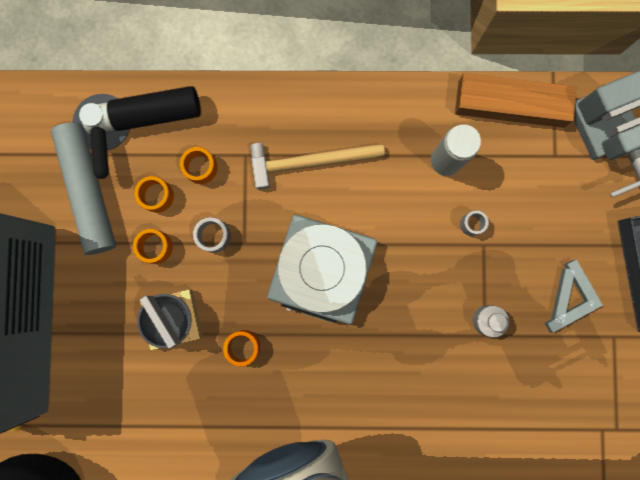

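View pics/side0.png

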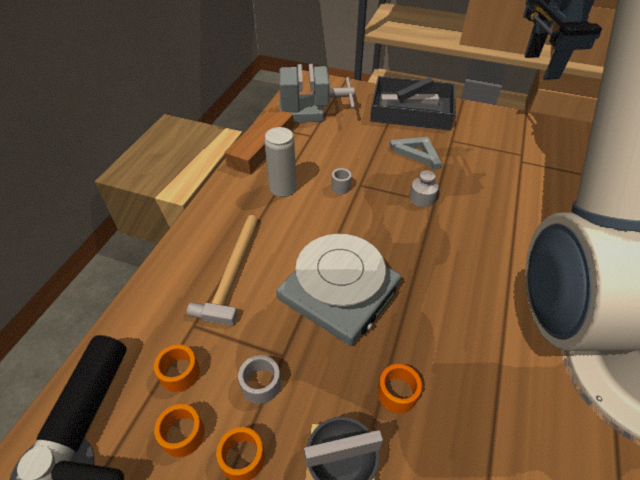

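The top picture shows the grey wide ring near (211,235), with orange look-alikes close by. The pan circle is near (322,268) and the bar near (160,322). I'll enlarge these areas.

```bash
python3 - <<'E'
import cv2
im=cv2.imread("pics/top0.png")
def crop(im,x,y,w,h,s,n): cv2.imwrite(n,cv2.resize(im[y:y+h,x:x+w],None,fx=s,fy=s,interpolation=cv2.INTER_CUBIC))
crop(im,125,200,125,160-5,5-1+0,"pics/a.png")
a=cv2.resize(im[205:265,180:245],None,fx=8,fy=8,interpolation=cv2.INTER_CUBIC);cv2.imwrite("pics/ring.png",a)
a=cv2.resize(im[285:355,130:205],None,fx=8,fy=8,interpolation=cv2.INTER_CUBIC);cv2.imwrite("pics/dish.png",a)
a=cv2.resize(im[210:330,260:385],None,fx=5,fy=5,interpolation=cv2.INTER_CUBIC)[:600];cv2.imwrite("pics/pan.png",a)
im=cv2.imread("pics/side0.png")
a=cv2.resize(im[350:480,220:400],None,fx=4,fy=4,interpolation=cv2.INTER_CUBIC);cv2.imwrite("pics/sd.png",a)
a=cv2.resize(im[225:345,270:410],None,fx=5,fy=5,interpolation=cv2.INTER_CUBIC);cv2.imwrite("pics/spn.png",a)
E
```

```text
(no output)
```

View pics/ring.png

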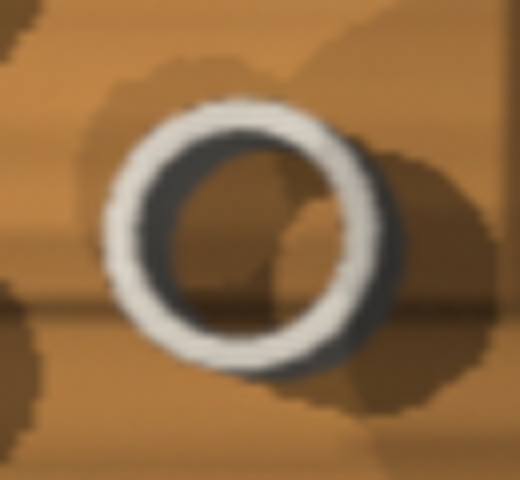

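View pics/dish.png

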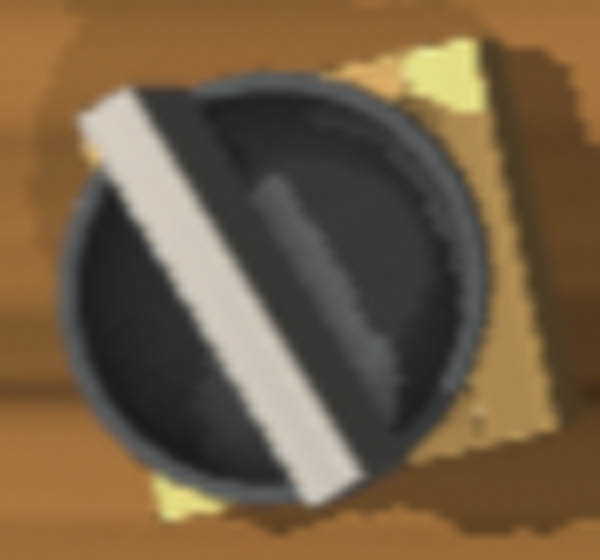

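View pics/pan.png

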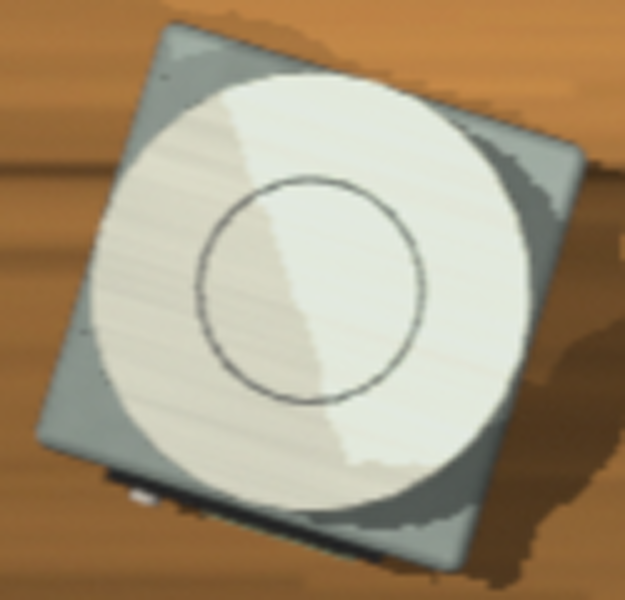

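View pics/sd.png

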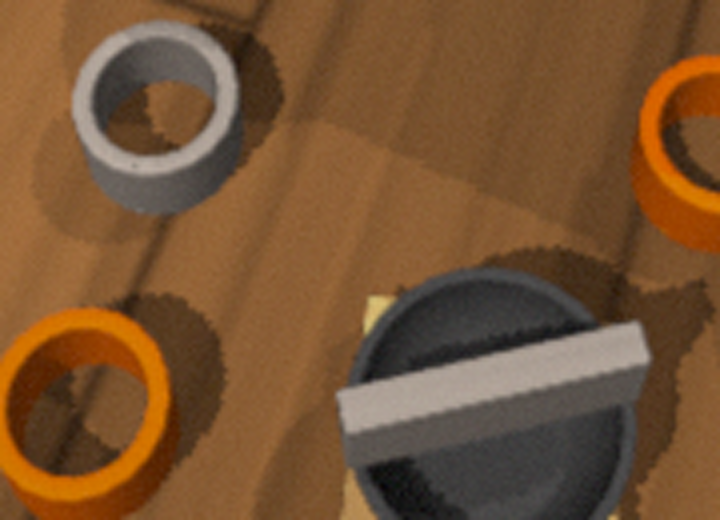

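View pics/spn.png

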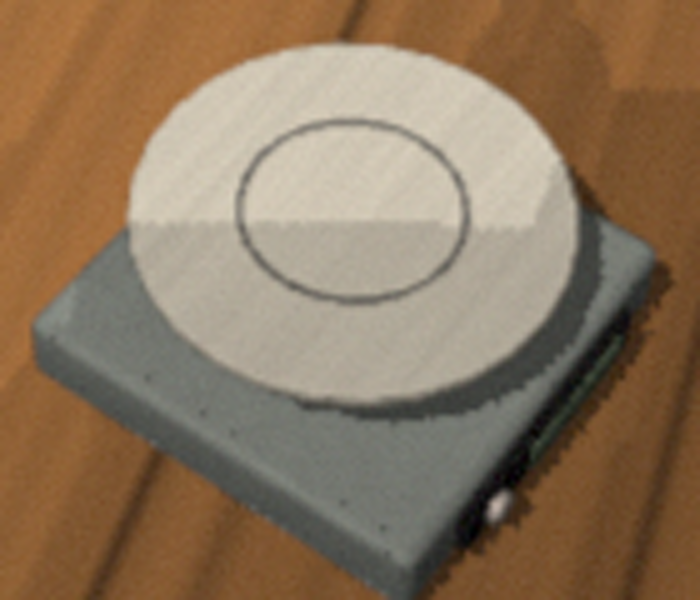

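```bash
cat > h.py <<'E'
import numpy as np, cv2
from rig import arm
def ray(n,u,v,z):
    c=arm.get_calibration(n);K=np.array(c["intrinsics"]);T=np.array(c["cam_to_world"])
    d=T[:3,:3]@np.linalg.solve(K,[u,v,1]);o=T[:3,3]
    return (o+d*(z-o[2])/d[2])
def proj(n,P):
    c=arm.get_calibration(n);K=np.array(c["intrinsics"]);T=np.linalg.inv(np.array(c["cam_to_world"]))
    q=K@(T[:3,:3]@np.array(P,float).T+T[:3,3:4]);return (q[:2]/q[2]).T
def shot(n,name,box=None,s=1,draw=None):
    im=arm.snapshot(n)[:,:,::-1].copy()
    if box: x,y,w,h=box; im=cv2.resize(im[y:y+h,x:x+w],None,fx=s,fy=s,interpolation=cv2.INTER_CUBIC)
    cv2.imwrite("pics/"+name,im)
def rot(phi): # tool y axis along (cos,sin) phi deg
    a=np.radians(phi);y=np.array([np.cos(a),np.sin(a),0]);z=np.array([0,0,-1.]);return np.column_stack([np.cross(y,z),y,z])
E
python3 - <<'E'
from h import *
def circ(n,box_c,z,r):  # correct bbox centre -> world centre by iterating projected circle bbox
    p=ray(n,*box_c,z)
    t=np.linspace(0,2*np.pi,721)
    for _ in range(5):
        q=proj(n,np.c_[p[0]+r*np.cos(t),p[1]+r*np.sin(t),0*t+z]);b=(q.max(0)+q.min(0))/2
        p=p+ray(n,*box_c,z)-ray(n,*b,z)
    return p,np.ptp(q,axis=0)
f=lambda X,s,o:(X+.5)/s-.5+o
print("ring top",circ("top",(209.94,233.9),.042,.033),"meas 35,34.4");print("ring side",circ("side",(258.75,374.1),.042,.033),"41.75 38")
print("pan top",circ("top",(321.6,267.7),.088,.0405),"45.6 45.4");print("pan side",circ("side",(340.2,266.6),.088,.0405),"46.4 36.8")
print("rim",circ("top",(163.8,320.7),.07,.05),"54 54.1")
C=[(78,117),(130,88),(362,478),(315,508)]
P=np.array([ray("top",f(a,8,130),f(b,8,285),.11) for a,b in C]);print(P.round(4),P.mean(0))
C=[(338,393),(640,322),(650,358),(348,432)]
Q=np.array([ray("side",f(a,4,220),f(b,4,350),.11) for a,b in C]);print(Q.round(4),Q.mean(0))
for R,i in((P,((1,2),(0,3))),(Q,((0,1),(3,2)))):
    for a,b in i: d=R[b]-R[a];print(np.hypot(*d[:2]),np.degrees(np.arctan2(d[1],d[0])))
for o in[(.09)]:
    pass
E
```

```text
ring top (array([0.61153153, 0.24762217, 0.042     ]), array([34.62927001, 34.52439804])) meas 35,34.4
ring side (array([0.612377  , 0.24965341, 0.042     ]), array([41.71211375, 39.2404441 ])) 41.75 38
pan top (array([0.54645669, 0.03422001, 0.088     ]), array([44.70404135, 44.69777514])) 45.6 45.4
pan side (array([0.54842032, 0.03425443, 0.088     ]), array([45.73302464, 35.97588553])) 46.4 36.8
rim (array([0.44858045, 0.32347208, 0.07      ]), array([54.39385054, 54.85511648])) 54 54.1
[[0.4882 0.3564 0.11  ]
 [0.4947 0.3451 0.11  ]
 [0.4094 0.2916 0.11  ]
 [0.4028 0.3018 0.11  ]] [0.44877588 0.32369897 0.11      ]
[[0.4957 0.3482 0.11  ]
 [0.4105 0.2938 0.11  ]
 [0.4045 0.3037 0.11  ]
 [0.4885 0.3581 0.11  ]] [0.44979838 0.32593627 0.11      ]
0.10063990252008959 -147.87604856181372
0.10137829235623211 -147.36169879368643
0.10107218511525706 -147.41884332873883
0.1000008032010379 -147.07859541120683
```

Both cameras agree to about 2 mm, and the measured sizes match the given ones. I'll grip the ring in two directions 90° apart, so the jaws centre it in the robot's frame, then lift it.

```bash
python3 - <<'E'
from h import *
x,y=.612,.2486
for phi in(-60,30,-57.5,122.5):
    print(phi,np.round(arm.solve_ik([x,y,.2],rot(phi)),0))
arm.move_to([x,y,.15],rot(-60))
arm.move_l([x,y,.010],feed=.12)
arm.grip(.060); print(arm.current_width(),arm.current_force())
arm.grip(.09)
arm.move_l([x,y,.011],rot(30),feed=.15) if False else arm.move_to([x,y,.010],rot(30))
arm.grip(.060); print(arm.current_width(),arm.current_force(),arm.current_t(),arm.current_ee_pos())
shot("top","t1.png");shot("side","s1.png")
E
```

```text
-60 [17. 32. 73. -0. 75. 77.]
30 [ 17.  32.  73.  -0.  75. -13.]
-57.5 [17. 32. 73. -0. 75. 74.]
122.5 [  17.   32.   73.   -0.   75. -106.]
0.06654456583758174 [-0.73646481  1.40387764  4.95510878]
0.06447960863875328 [ 0.56929824  0.1658279  -1.17431983] 7.525 [0.61202986 0.2486033  0.0099862 ]
```

View pics/s1.png

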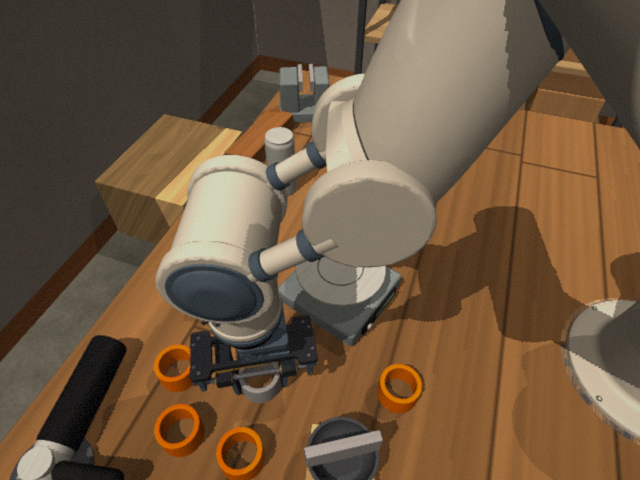

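View pics/t1.png

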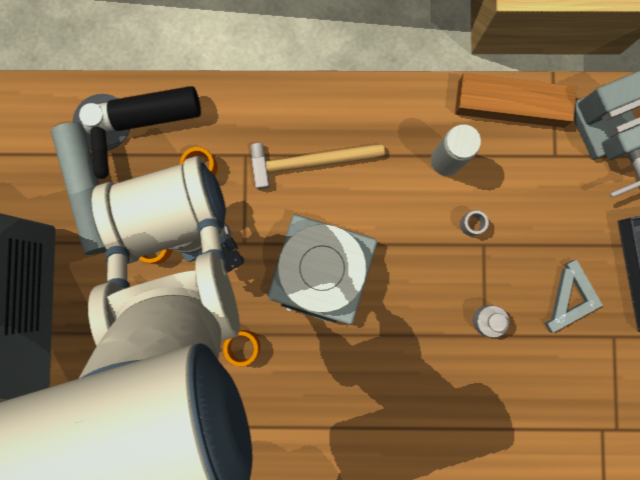

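The ring sits between the fingers at (260,383) in the side picture. Next I'll lift it, check the weight and how upright it hangs, and bring it over the pan.

```bash
python3 - <<'E'
from h import *
arm.move_l([.612,.2486,.16],feed=.12); print(arm.current_width(),arm.current_force())
arm.move_to([.5474,.0342,.16],rot(0))
arm.sleep(.3);print(arm.current_width(),arm.current_force(),arm.current_torque(),arm.current_t())
shot("side","s2.png",(230,130,240,200),3)
E
```

```text
0.06482564506109248 [ 0.51430805  0.93174977 -4.49296058]
0.06469065174264874 [ 0.03977776  0.33947968 -4.86029057] [-0.04767886 -0.0581614  -0.0374141 ] 10.225
```

View pics/s2.png

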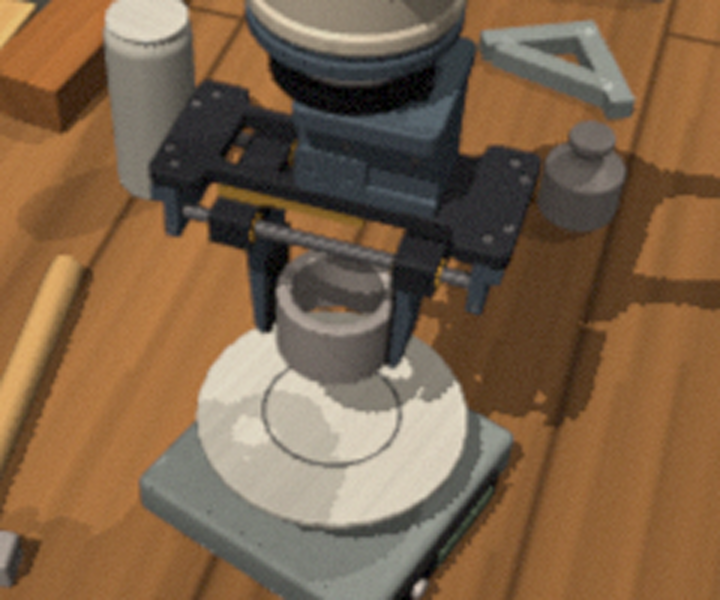

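```bash
python3 - <<'E'
from h import *
print(ray("side",341.3,227.3,.192), arm.current_ee_pos(), proj("side",[[.5474,.0342,.192]]))
im=arm.snapshot("side")[190:275,295:395,::-1]
t=np.linspace(0,2*np.pi,200);o=cv2.resize(im,None,fx=7,fy=7,interpolation=cv2.INTER_CUBIC)
for dz in(.192,.15):
    q=proj("side",np.c_[.5474+.033*np.cos(t),.0342+.033*np.sin(t),0*t+dz])
    q=((q-[295,190]+.5)*7-.5).astype(int);cv2.polylines(o,[q],1,(0,255,0),1)
cv2.imwrite("pics/s3.png",o)
E
```

```text
[0.5492991  0.03827271 0.192     ] [0.54754338 0.03474611 0.15990367] [[343.21750518 225.84309318]]
```

View pics/s3.png

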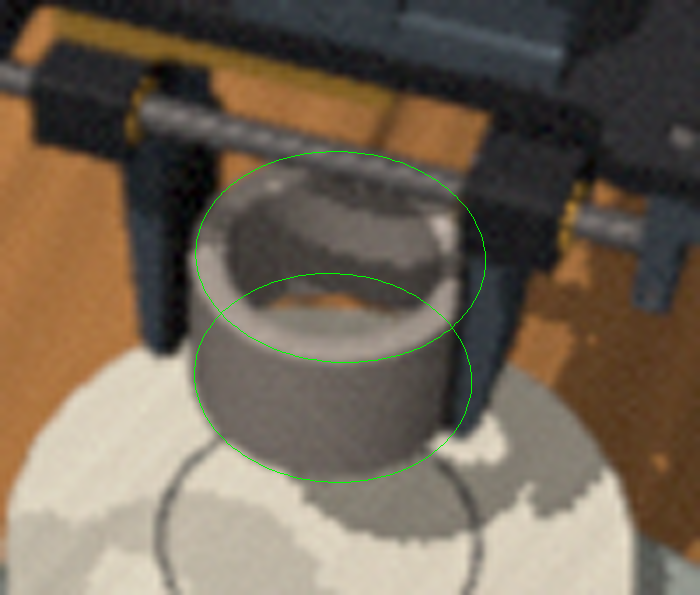

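The ring is upright and within about 2 mm of the predicted outline. I'll lower it onto the pan.

```bash
python3 - <<'E'
from h import *
x,y=.5474,.0342
arm.move_l([x,y,.104],feed=.08); print(arm.current_force())
for z in(.100,.098,.096,.0945,.0935):
    arm.move_l([x,y,z],feed=.03); print(z,arm.current_force().round(2) if hasattr(arm.current_force(),'round') else arm.current_force())
arm.sleep(.2)
print(arm.current_force(),arm.current_torque(),arm.current_t())
E
```

```text
[ 0.06398529 -0.54965256 -4.49611586]
0.1 [-0.28  0.46 -4.39]
0.098 [ 0.12  0.92 -4.53]
0.096 [ 0.56 -0.08 -2.31]
0.0945 [ 0.3   0.43 -1.4 ]
0.0935 [ 0.72 -0.45  0.32]
[-0.13858949  0.3758418  -0.66782624] [ 0.01560555 -0.18574912  0.00059991] 12.6583
```

```bash
python3 - <<'E'
from h import *
x,y=.5474,.0342
arm.grip(.088); arm.sleep(.2)
arm.move_l([x,y,.20],feed=.15)
arm.move_to([.4493,.3248,.24],rot(122.5)); print(np.round(arm.current_joint_positions(),0))
shot("top","t4.png",(260,210,125,120),5);shot("side","s4.png",(270,205,140,120),5);print(arm.current_t(),arm.current_force())
E
```

```text
[ 30.  21.  85.  -0.  74. -93.]
15.825 [0.220009   0.31383621 0.42099314]
```

View pics/t4.png

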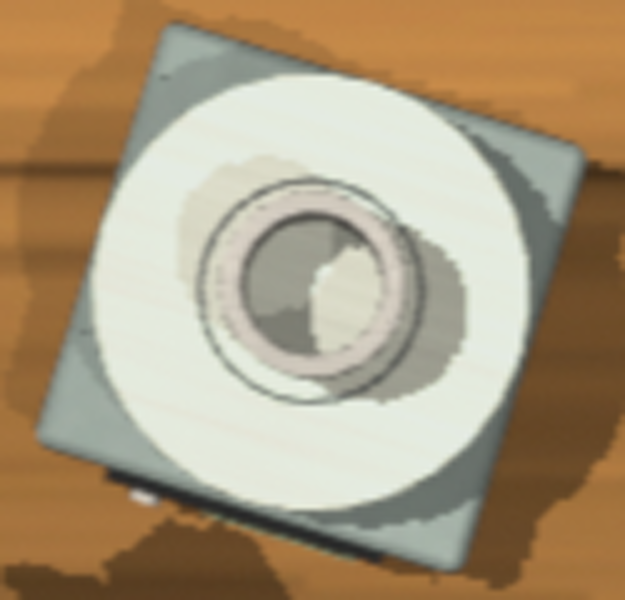

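View pics/s4.png

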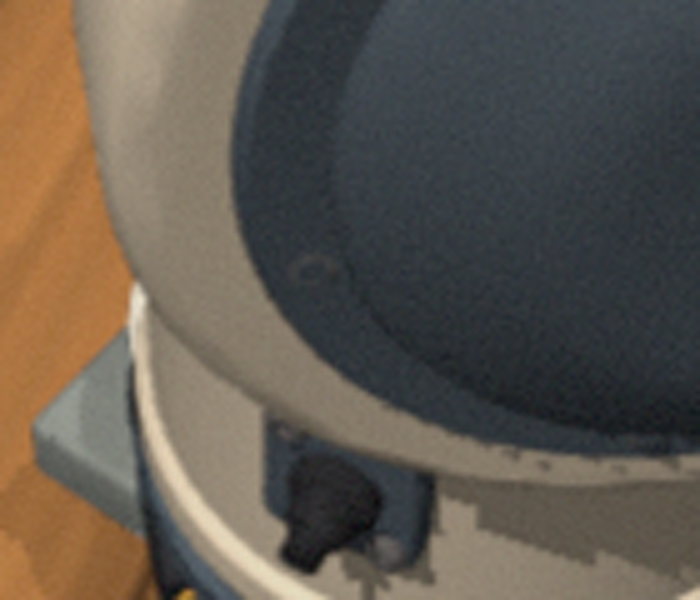

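```bash
python3 - <<'E'
from h import *
f=lambda X,s,o:(X+.5)/s-.5+o
c=ray("top",f(311.5,5,260),f(290.5,5,210),.0833);r=ray("top",f(311,5,260),f(280.5,5,210),.1253);print(c,r,r-c)
b=ray("top",f(310.5,5,260),f(291.5,5,210),.0833);print(b)
E
```

```text
[0.54652725 0.03371754 0.0833    ] [0.54839108 0.03343107 0.1253    ] [ 0.00186383 -0.00028647  0.042     ]
[0.54616147 0.03407962 0.0833    ]
```

The top picture shows the ring standing inside the marked circle: ring top centre is at (311,280) in the crop, which is about 2 mm from the circle's centre once height is allowed for. That is good enough, so I'll grip the bar next.

```bash
python3 - <<'E'
from h import *
x,y=.4485,.3246
arm.grip(.05)
R=rot(122.5)
arm.move_l([x,y,.12],R,feed=.15); arm.move_l([x,y,.079],feed=.07)
arm.grip(.010); print(arm.current_width(),arm.current_force(),arm.current_torque())
arm.move_l([x,y,.085],feed=.03);print(arm.current_force())
arm.move_l([x,y,.23],feed=.15);print(arm.current_width(),arm.current_force(),arm.current_torque(),arm.current_t())
T=rot(90); print(arm.solve_ik([.5474,.0342,.23],T))
arm.move_to([.5474,.0342,.23],T); arm.sleep(.3); print(arm.current_force(),arm.current_torque(),arm.current_ee_pos(),arm.current_t())
shot("side","s5.png",(230,100,240,200),3)
E
```

```text
0.013963513299741966 [-1.85805999  2.33624319  2.09386203] [ 0.63948915  0.22552648 -0.01232885]
[ 0.38493795 -0.34381947 -4.22199892]
0.013550509491172301 [-1.03968764 -0.81801783 -5.04092379] [ 0.08175409 -0.09633961  0.05072481] 20.3583
[-2.66341723e+00  2.11880051e+01  8.67212360e+01 -2.54444375e-14
  7.20907590e+01 -9.26634172e+01]
[-0.10360036 -0.08634275 -5.19522681] [ 0.10794034 -0.09025507  0.00323763] [0.54735673 0.03493089 0.23002857] 21.8333
```

View pics/s5.png

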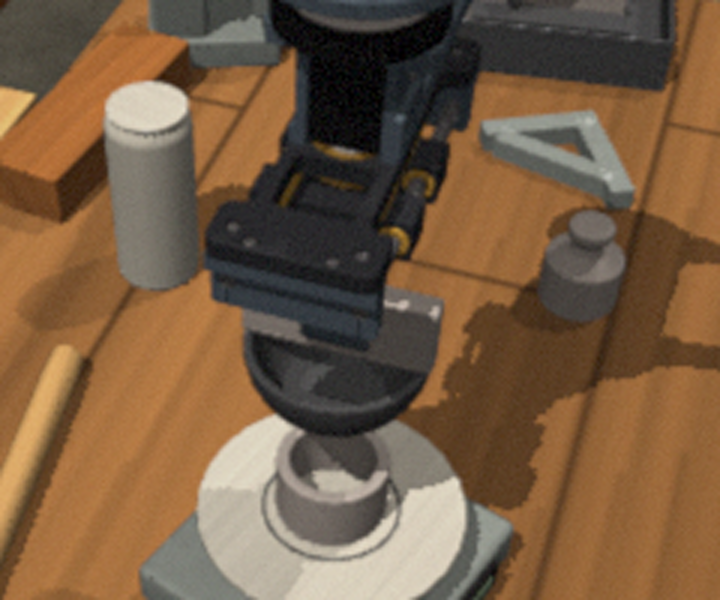

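```bash
python3 - <<'E'
from h import *
im=arm.snapshot("side")[180:300,290:400,::-1]
t=np.linspace(0,2*np.pi,300);o=cv2.resize(im,None,fx=5,fy=5,interpolation=cv2.INTER_CUBIC)
X,Y,Z=arm.current_ee_pos();zb=Z-.059
def dr(P,c):
    q=((proj("side",P)-[290,180]+.5)*5-.5).astype(int);cv2.polylines(o,[q],1,c,1)
dr(np.c_[X+.05*np.cos(t),Y+.05*np.sin(t),0*t+zb+.05],(0,255,0))
for s in(-.051,.051): dr([[X+s,Y+w,zb+h] for w,h in((-.007,.048),(.007,.048),(.007,.09),(-.007,.09))],(0,255,0))
dr(np.c_[.5474+.033*np.cos(t),.0342+.033*np.sin(t),0*t+.1253],(0,0,255))
dr(np.c_[.5474+.0405*np.cos(t),.0342+.0405*np.sin(t),0*t+.0833],(255,0,0))
cv2.imwrite("pics/s6.png",o)
E
```

```text
(no output)
```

View pics/s6.png

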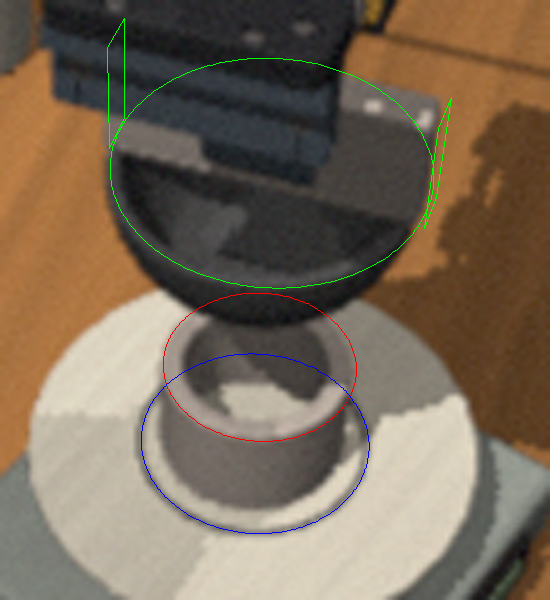

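```bash
python3 - <<'E'
from h import *
im=arm.snapshot("side")[188:248,305:385,::-1]
o=cv2.resize(im,None,fx=9,fy=9,interpolation=cv2.INTER_CUBIC)
o=np.clip(o.astype(float)*1.6,0,255).astype(np.uint8)
cv2.imwrite("pics/s7.png",o)
t=np.linspace(0,2*np.pi,300)
X,Y,Z=arm.current_ee_pos();zb=Z-.059
for d in(0,.002):
    X0=X+d
    def dr(P,c):
        q=((proj("side",P)+[-.9,-.9]-[305,188]+.5)*9-.5).astype(int);cv2.polylines(o,[q],1,c,1)
    c=(0,255,0) if d==0 else (0,0,255)
    dr(np.c_[X0+.05*np.cos(t),Y+.05*np.sin(t),0*t+zb+.05],c)
    dr(np.c_[X0+.045*np.cos(t),Y+.045*np.sin(t),0*t+zb+.05],c)
    for s in(-.051,.051): dr([[X0+s,Y+w,zb+h] for w,h in((-.007,.048),(.007,.048),(.007,.09),(-.007,.09))],c)
cv2.imwrite("pics/s8.png",o)
E
```

```text
(no output)
```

View pics/s7.png

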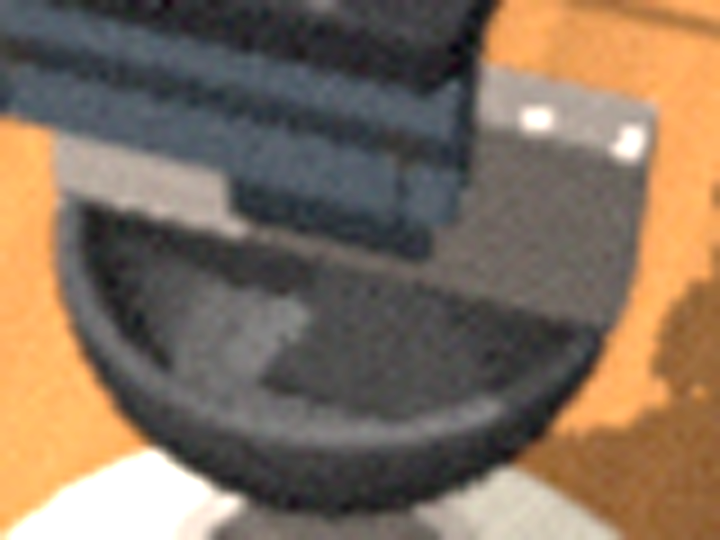

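View pics/s8.png

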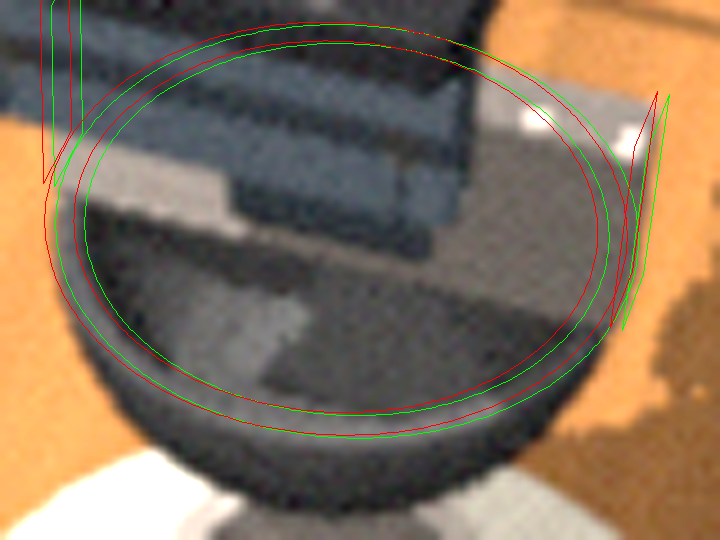

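The bowl outline matches its predicted position over the ring to about 1 mm and it hangs level. I'll lower it in small steps, watching the force.

```bash
python3 - <<'E'
from h import *
x,y=.5474,.0342
F=lambda:np.mean([np.array(arm.current_force()) for _ in range(3)],0).round(2)
arm.move_l([x,y,.185],feed=.08);arm.sleep(.2);print(F())
for z in(.180,.178,.176,.1745,.173,.172,.1713):
    arm.move_l([x,y,z],feed=.025);arm.sleep(.1);f=F();print(z,f,np.round(arm.current_ee_pos(),4))
    if f[2]>0.3:break
arm.sleep(.3);print(F(),np.round(arm.current_torque(),2),arm.current_t())
shot("side","s9.png",(250,130,200,180),3)
E
```

```text
[-0.47  0.13 -4.95]
0.18 [ 0.14 -0.03 -4.87] [0.5474 0.0342 0.18  ]
0.178 [-0.98  0.66 -4.9 ] [0.5474 0.0342 0.178 ]
0.176 [-0.86 -0.87 -2.62] [0.5475 0.0342 0.1761]
0.1745 [-0.49 -0.62 -2.28] [0.5475 0.0342 0.1746]
0.173 [ 0.77 -0.12 -0.15] [0.5475 0.0342 0.173 ]
0.172 [-0.17  0.14  1.39] [0.5475 0.0342 0.172 ]
[ 0.9  -0.61  2.16] [ 0.11 -0.45  0.  ] 25.4
```

View pics/s9.png

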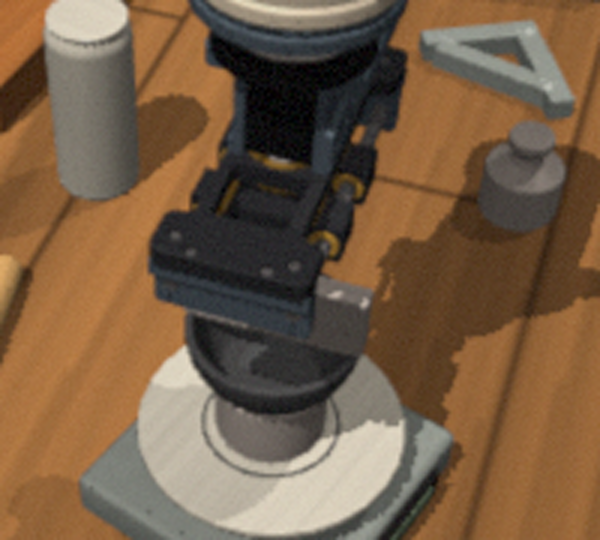

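```bash
python3 - <<'E'
from h import *
x,y=.5474,.0342
A=lambda:[np.mean([np.array(g()) for _ in range(3)],0).round(2) for g in(arm.current_force,arm.current_torque)]
arm.move_l([x,y,.1728],feed=.02);arm.sleep(.4)
for _ in range(4): print(A());arm.sleep(.05)
print(arm.current_t())
arm.grip(.024);arm.sleep(.3)
shot("side","s10.png",(270,190,140,120),5)
print(arm.current_width(),A(),arm.current_t())
E
```

```text
[array([2.49, 0.68, 0.45]), array([ 0.14, -0.37,  0.01])]
[array([0.26, 0.04, 0.97]), array([ 0.16, -0.43,  0.  ])]
[array([0.48, 0.57, 0.72]), array([ 0.12, -0.39, -0.  ])]
[array([ 0.97, -0.83, -0.04]), array([ 0.14, -0.38, -0.02])]
26.3
0.023925454170236022 [array([-0.18, -0.92, -0.29]), array([ 0.12, -0.14,  0.04])] 27.0333
```

View pics/s10.png

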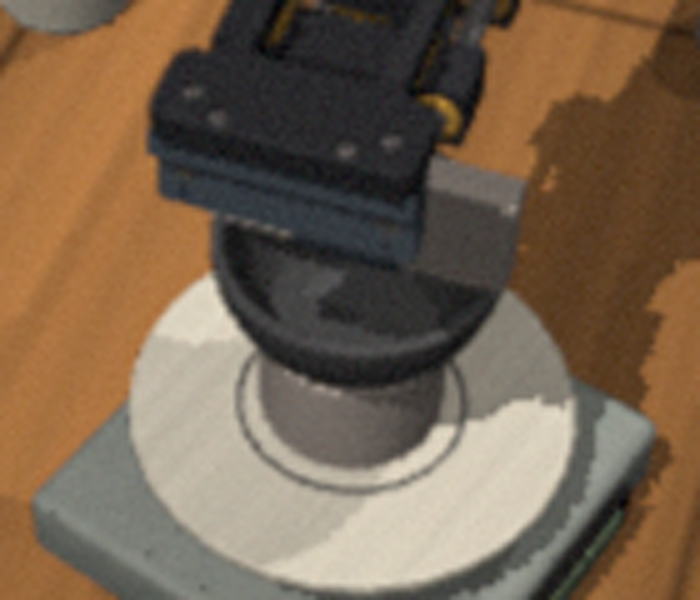

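The picture shows the dish seated in the ring with the fingers open around the bar. I'll retreat straight up, swing clear and check from both cameras.

```bash
python3 - <<'E'
from h import *
print(arm.current_t(),arm.current_width(),arm.current_ee_pos())
x,y=.5474,.0342
arm.move_l([x,y,.28],feed=.12)
q=list(arm.current_joint_positions()); q[0]=-60; arm.move_joints(q)
arm.sleep(.3)
shot("side","s11.png",(265,170,150,130),4.5);shot("top","t11.png",(260,205,125,120),5);shot("top","t11f.png")
print(arm.current_t())
E
```

```text
27.0333 0.023925454170236022 [0.54738186 0.03420645 0.17279016]
30.425
```

View pics/s11.png

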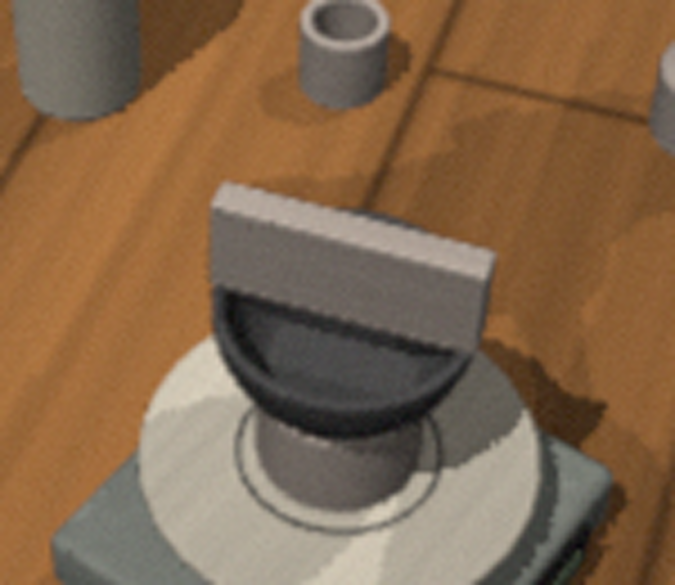

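View pics/t11.png

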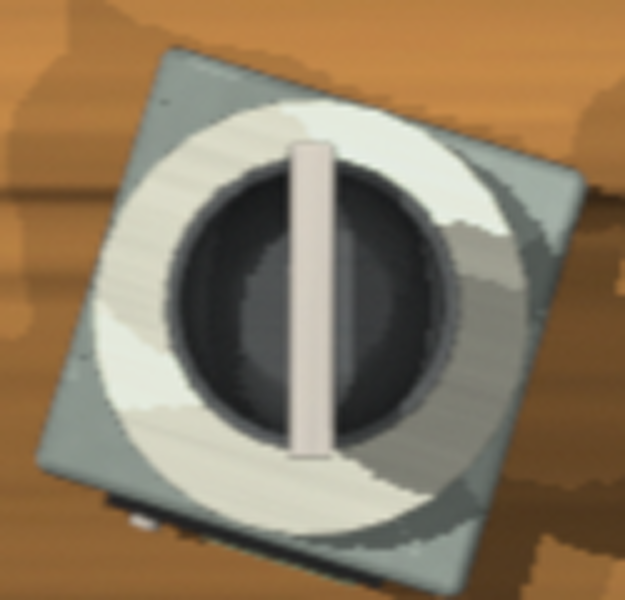

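View pics/t11f.png

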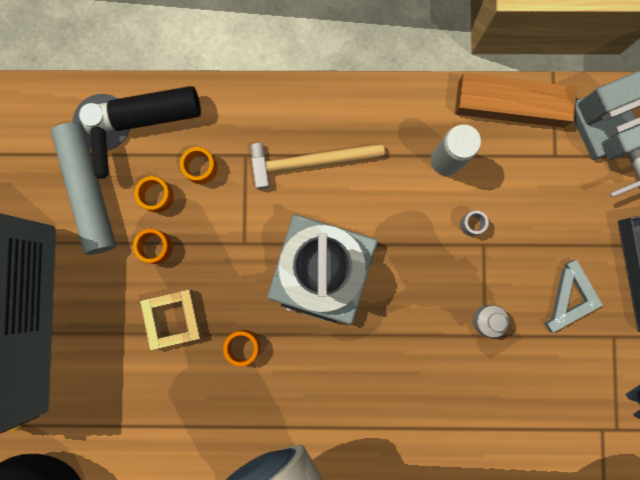

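```bash
python3 - <<'E'
from h import *
from scipy.optimize import least_squares
f=lambda X,s,o:(X+.5)/s-.5+o
T=lambda a,b:(f(a,5,260),f(b,5,205)); S=lambda a,b:(f(a,4.5,265),f(b,4.5,170))
print("pan",ray("top",*T((91+528)/2,(98+535)/2),.0777))
print("rim",ray("top",*T((167+460)/2,(157+450)/2),.1627))
print("bar",ray("top",*T(311,300),.2027))
# fit dish pose from bar corners in both views, own image offset per camera unobservable in part -> fit each alone w/ z fixed
ob={"top":[(T(289,143),(.051,.007,.09)),(T(333,143),(.051,-.007,.09)),(T(333,457),(-.051,-.007,.09)),(T(289,457),(-.051,.007,.09))],
"side":[(S(224,184),(.051,-.007,.09)),(S(212,205),(.051,.007,.09)),(S(495,253),(-.051,-.007,.09)),(S(485,276),(-.051,.007,.09)),(S(216,286),(.051,.007,.048)),(S(470,350),(-.051,.007,.048))]}
def fit(names,offs):
    def res(p):
        R=cv2.Rodrigues(np.array([p[2],p[3],p[4]]))[0];r=[]
        for i,n in enumerate(names):
            P=np.array([q for _,q in ob[n]])@R.T+[p[0],p[1],.1127]
            r.append((proj(n,P)+(p[5+2*i:7+2*i] if offs else 0)-np.array([u for u,_ in ob[n]])).ravel())
        if offs: r.append(np.array(p[5:])*.3)
        return np.concatenate(r)
    s=least_squares(res,[.5474,.0342,0,0,0]+([0,0]*len(names) if offs else []));print(names,s.x[:2].round(4),np.degrees(s.x[2:5]).round(2),s.x[5:].round(2),s.fun.round(1))
fit(["side"],0);fit(["top","side"],1);fit(["top","side"],0)
E
```

```text
pan [0.54637512 0.03451149 0.0777    ]
rim [0.54748578 0.03215935 0.1627    ]
bar [0.54689056 0.03254157 0.2027    ]
['side'] [0.5472 0.03  ] [-1.64  1.55 -1.4 ] [] [-0.3 -0.9 -0.8  0.3  0.2 -0.8 -0.2  0.4 -0.5 -0.4  1.6  1.2]
['top', 'side'] [0.5492 0.0268] [-2.19  0.23  0.03] [-1.44  1.45 -0.36  1.14] [ 0.3 -0.2  0.1 -0.2 -0.2  0.2 -0.1  0.1 -0.4 -0.8 -0.8  0.5  0.4 -0.8
  0.2  0.5 -0.9 -0.4  1.5  0.9 -0.4  0.4 -0.1  0.3]
['top', 'side'] [0.5488 0.0298] [-1.8  -0.27  0.24] [] [ 0.  -1.  -0.1 -1.  -0.1 -0.6 -0.1 -0.6  0.  -0.9 -0.3  0.5  1.1 -0.6
  0.9  0.7 -0.7 -0.4  1.9  1.2]
```

The dish looks level and centred: the top view gives under 1° of tilt, and the rim is within about 2.5 mm of the pan centre. Everything else is where it was, so I'm handing in.

```bash
python3 - <<'E'
from rig import arm
arm.sign_off(); print(arm.current_t())
E
```

```text
the job is handed in; nothing more can be done
the job is handed in; nothing more can be done
```

The job is done and handed in at about 30 s. The wide steel ring stands upright on the pan, and the dished end sits in it, mouth up, with the gripper well clear.

- **Ring:** I gripped it twice, 90° apart, so the jaws centred it, then lowered it until the scale carried its weight. The top camera put it about 2 mm off the marked circle's centre. I left it there, because that is about the calibration error.
- **Dished end:** I lowered it slowly by its bar. It touched the ring at the height I expected, with at most about 2 N of extra push before I backed off 1 mm and let go.
- **Final check:** the top view gives under 1° of tilt, with the dish rim about 2.5 mm from the pan centre.
- **Checks that disagree:** a pose fit to the bar corners, in which the side camera was noisier, gave about 2° of tilt. It also put the dish 4–8 mm off in y. I took this as poorly constrained, since the other views do not show it.
- **Other objects:** the narrow ring, check weight, hammer, spray can, timber frame and orange look-alikes showed no visible movement in the last top picture.

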